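# Hold the loupe in focus over a sawn tube end

## Robot

A 6-joint arm with a two-finger parallel gripper is mounted at the origin on the work surface. World frame = base frame: x ahead of the robot, y to its left, z up, the work surface at z = 0. Lengths are in m, angles in rad, forces in N, time in s.
With the tool pointing down it reaches from about 0.3 to 0.825 m from the base axis. Payload 5.4 kg.
Tool frame: the origin (TCP) lies at the very end of the fingers, on their centre line; the grasp point (between the pads) lies 19 mm behind it; z points along the fingers, y is the direction in which the jaws open and shut (so a half turn about z gives the same grasp; the last joint's range is limited). The gripper opens to 92 mm and grips with 3 to 60 N. Pads are 20 mm wide; open, the fingers measure 128 mm over their backs; the gripper's body (75 mm by 189 mm) begins 69 mm behind the grasp point.
Start: joints at [-0.21, 0.158, 1.597, -0, 1.386, -0.21], TCP at [0.575, -0, 0.183] pointing down, gripper open.
Joint ranges: [-2.91, 2.91], [-0.94, 2.29], [0.18, 2.7], [-1.29, 4.43], [0.17, 2.64], [-3, 3]. Speed limits (rad/s): [2.57, 2.57, 3.14, 3.14, 3.14, 3.14].

## Interface

Orientations are given as [roll, pitch, yaw] about the fixed x, y, z axes, in that order (R = Rz(yaw) Ry(pitch) Rx(roll)).
In Python, from workcell import r, vision gives the robot as it stands. The module is installed in compiled form; this text tells all that it offers.
- The arm moves only by the tool step_arm, never from a script. Its arguments are lists of equal length, an entry for each row: "dp": the shift along the tool's x, y, z in cm, a list of three; "twist": the turn, a rotation vector about the tool's x, y, z in degrees, a list of three; "fingers": the finger opening in cm, from 0 to 9.19. A call has 1 to 5 rows; each row is the pose to reach, as a shift and turn from the pose commanded when the call began, along the tool's axes at that moment; what a row does not reach only later rows make up. A row lasts 1/12 s, in which the tool goes at most 41.7 mm and 7.16 degrees, less where a joint would pass 70% of its speed; a pose out of reach is approached as far as the arm can. A call with a gripper value outside its range is refused whole. The fingers move at their own pace and stop on an object; the grip force is fixed at half the most. Time passes only in rows, so rows that repeat a pose let the fingers close. It gives the time, the measured TCP pose, the force and the opening at its end, in the units of the state.
- r.sense(): the state, without advancing time (a new reading comes with each control period).
- vision.snapshot(name): name is "scene" or "side" or "wrist"; returns a dict with "color" (420x560x3 uint8, red, green, blue), "z_map" (420x560 float32, m along the optical axis (not along the pixel's ray), 0 where there is no reading), "intrinsics" (3x3 intrinsics, pixels), "cam_to_world" (4x4, takes a point from camera to world coordinates); the wrist camera has in their place "T_tool_cam" (4x4, takes a point from camera to tool coordinates, whose origin is the TCP and whose axes are the flange's). Camera axes: x right, y up, looking along -z (the intrinsics and any distortion apply to the point x, -y, -z); pixel columns grow to the right and rows downward; lengths in m; the calibration is good to about 2 mm. A picture is of the moment at which its call begins: read the wrist's pose just before it.
- r.hand_in(): hands the job in, once; it reports no verdict.
The state is a dict: "time": time; "joint_positions": joint angles; "qvel": joint speeds; "tau": joint torques, N m; "position": TCP position; "orientation": TCP orientation; "ft_force": force on the tool from outside, world axes, zero at the start; "torque": the same for the moment, N m; "finger_gap": opening from 0.0 (shut) to 1.0 (fully open).
Only numpy, scipy, OpenCV 4.12 (cv2) and the standard library are available. Lean on these libraries where they do the work, as an engineer would, in place of code of your own. Each camera call takes 0.05 s, during which the arm holds its last target. There are 200 camera calls.

## Task

Check the saw cut on the square tube standing on the inspection stand: lift the lid of the steel case by its front tab until it rests back on its stop, and take the loupe out by its handle. Hold the loupe level and still, right way up, with its lens centred over the tube's upper end and level with the tip of the pointer on the stand's post, which marks the focal height. Finish while still holding it there in the gripper, touching nothing with the loupe, the lid left open, and the pointer, the tube and everything else on the bench left where they were.

Things in the scene. Friction and masses are not known exactly. Their poses are not given: they have to be found in the camera images.
- case: Fixed sheet-steel case with hinged lid, 170 x 240 x 50 mm (its x, y, z), walls and floor 4 mm. Origin at the centre of its underside; its -x side is the front (towards the robot), the lid hinges on its +x rim. Yaw within 0.3 rad of the robot's frame. It stands left or right, the stand on the other side.
- lid (a joint): Angle of the case's lid in rad: 0 shut, grows as it is lifted, 1.85 resting on its stop leaning back. Lid 170 x 240 x 4 mm, 0.3 kg, free hinge: it falls shut if let go below about 1.55 and falls back onto the stop beyond about 1.65.
- lid_hinge (a point): Middle of the lid's hinge axis, at the case's +x rim, 50 mm above its underside; the axis runs along the case's y. Its own axes turn with the lid: x points from the front edge to the hinge, z is the lid's outer face.
- lid_tab (a point): On the lid's steel pull tab, which stands out 40 mm in front of the lid's edge, 16 mm wide (along the hinge axis), 10 mm thick. This point, mid-width and mid-thickness, is 25 mm in front of the edge, 195 mm from the hinge axis, about 55 mm above the bench when shut. Pinched by its two sides from above, the tab turns between the pads as the lid swings.
- loupe: Hand loupe, 0.1 to 0.16 kg, lying level in the case under the shut lid: lens in a round black rim 64 mm across, 10 mm thick; flat-sided black handle 16 mm wide, 20 mm high, 43 to 138 mm from the lens centre along its -x; undersides flush. Origin on the underside, below the lens centre, z up. At first its x (handle to lens) is along the case's +y, within 0.12 rad.
- lens (a point): Centre of the lens, 5 mm above the loupe's underside.
- loupe_grip (a point): Point to grip the handle, at mid-height (10 mm above the loupe's underside), 64 mm from the lens centre along its -x, near the centre of mass. In the case the loupe lies on two rubber rests, 25 mm above the case's underside; between them (case y from -46 to +34 mm) the case is empty down to its 4 mm floor, so fingers can reach down beside the handle.
- stand: Fixed inspection stand: base plate 180 x 120 x 10 mm reaching from -65 to +115 mm along its x, with a round steel post 12 mm thick and 210 mm high at its x = +97 mm, y = 0. Origin at the underside, below about where the tube stands. Yaw within 0.3 rad.
- pointer_tip (a point): Tip of the thin pointer on the collar (26 mm across, 18 mm high) of the stand's post; it points along the stand's -x, and the tip lies 59 mm along the stand's +x from its origin. Its height, 115 to 175 mm above the bench, marks the focal height. Axes as the stand's.
- tube: Loose piece of square steel tube, 40 x 40 mm, wall 3 mm, 50 mm high, standing on end on the stand's base plate. Origin at the centre of its underside, 10 mm above the bench.
- tube_end (a point): Centre of the tube's upper sawn end, 60 mm above the bench.
- tea_glass: Bystander: glass, 56 mm across, 85 mm high, between case and stand. Origin under it.
- spanner: Bystander: spanner 160 mm long, lying between case and stand.
- steel_nut: Bystander: plain round steel slug, 32 mm across, 14 mm high, between case and stand.
- disc: Bystander: cutting disc 115 mm across, lying flat at the back.
- spray_can: Bystander: spray can 66 mm across, 190 mm high, at the back.
Mind the look-alikes: they are no part of the job. Several things look just like the stand: the one meant starts farthest from the robot's base.

How it is judged:
By the outcome, as a careful person would: the job done as asked, in the order asked, and still so for the second after the job is handed in, while the arm keeps its last pose, push and grip.
It also fails if it takes over 67 s, if anything falls off the work surface, if the arm or the gripper's body presses on something with over 40 N, if the wrist force passes 120 N, or if a joint passes its speed limit or range.

## Working session

There is one attempt and no reset: what is moved stays moved. The work goes in short steps, Python scripts to look and compute and a tool call to move; the robot and the scene stay as the last step left them, time stands still between calls to the robot, and variables do not carry over. Pictures are saved under pics/ and viewed, about 8 in all and at most 12, crops included, and the job is handed in when it is done.

Besides the shell and the picture viewer there is one more tool, called after "Emit:" as name(argument=value, ...) on one line, values as JSON. step_arm: Moves the arm, as the interface text tells. Its arguments: {"type":"object","properties":{"dp":{"type":"array","items":{"type":"array","items":{"type":"number"}}},"twist":{"type":"array","items":{"type":"array","items":{"type":"number"}}},"fingers":{"type":"array","items":{"type":"number"}}},"required":["dp","twist","fingers"]}

```bash
mkdir -p pics; cat > h.py <<'E'
import numpy as np, cv2
from scipy.spatial.transform import Rotation as R
from workcell import r, vision
def snap(n):
    s=r.sense(); d=vision.snapshot(n)
    if n=="wrist":
        T=np.eye(4); T[:3,:3]=R.from_euler('xyz',s["orientation"]).as_matrix(); T[:3,3]=s["position"]
        d["cam_to_world"]=T@d["T_tool_cam"]
    z=d["z_map"]; K=d["intrinsics"]; v,u=np.mgrid[:z.shape[0],:z.shape[1]]
    P=np.stack([(u-K[0,2])/K[0,0]*z,-(v-K[1,2])/K[1,1]*z,-z,np.ones_like(z)],-1)
    d["W"]=(P@d["cam_to_world"].T)[...,:3]; d["W"][z==0]=np.nan
    return d
def save(d,f,box=None,s=1):
    im=d["color"][...,::-1]
    if box: u0,v0,u1,v1=box; im=im[v0:v1,u0:u1]
    cv2.imwrite("pics/"+f,cv2.resize(im,None,fx=s,fy=s,interpolation=cv2.INTER_CUBIC))
E
python3 - <<'E'
from h import *
print(r.sense())
for n in("scene","side"):
    d=snap(n); np.savez(n+".npz",**d); 
    print(n,d["cam_to_world"].round(3).tolist(),d["intrinsics"].tolist(),[k for k in d])
a=np.load("scene.npz")["color"];b=np.load("side.npz")["color"]
cv2.imwrite("pics/both.png",cv2.resize(np.hstack([a,b])[...,::-1],(800,300)))
save(np.load("scene.npz"),"scene0.png",None,1.4)
save(np.load("side.npz"),"side0.png",None,1.4)
E
```

```text
{'time': 0.0, 'joint_positions': array([-2.10080500e-01,  1.59052274e-01,  1.59822900e+00,  2.56325007e-06,
        1.38619679e+00, -2.10104567e-01]), 'qvel': array([-0.00025689, -0.00172176,  0.00126499, -0.00092951,  0.0002565 ,
        0.00154032]), 'tau': array([ 4.79022274e-04, -3.85570908e+01, -3.22103977e+01,  7.00944406e-02,
        3.78346047e-02, -1.56143192e-04]), 'position': array([5.74314317e-01, 1.37185613e-04, 1.82118790e-01]), 'orientation': array([-3.13974923e+00, -3.95687688e-04,  1.57081956e+00]), 'ft_force': array([ 0.90193822, -0.9219675 ,  0.78841437]), 'torque': array([ 0.01557239,  0.03499446, -0.01857046]), 'finger_gap': 0.998047771493436}
scene [[-0.465, -0.663, 0.586, 1.213], [0.885, -0.341, 0.316, 0.38], [-0.01, 0.666, 0.746, 0.99], [0.0, 0.0, 0.0, 1.0]] [[447.7685142402205, 0.0, 272.9480005380452], [0.0, 447.7685142402205, 213.04925735608978], [0.0, 0.0, 1.0]] ['color', 'z_map', 'intrinsics', 'cam_to_world', 'W']
side [[0.989, 0.109, -0.095, 0.426], [-0.145, 0.745, -0.651, -0.628], [0.0, 0.658, 0.753, 0.813], [0.0, 0.0, 0.0, 1.0]] [[472.81422106618913, 0.0, 281.1431855885857], [0.0, 472.81422106618913, 218.3908083575938], [0.0, 0.0, 1.0]] ['color', 'z_map', 'intrinsics', 'cam_to_world', 'W']
```

View pics/scene0.png

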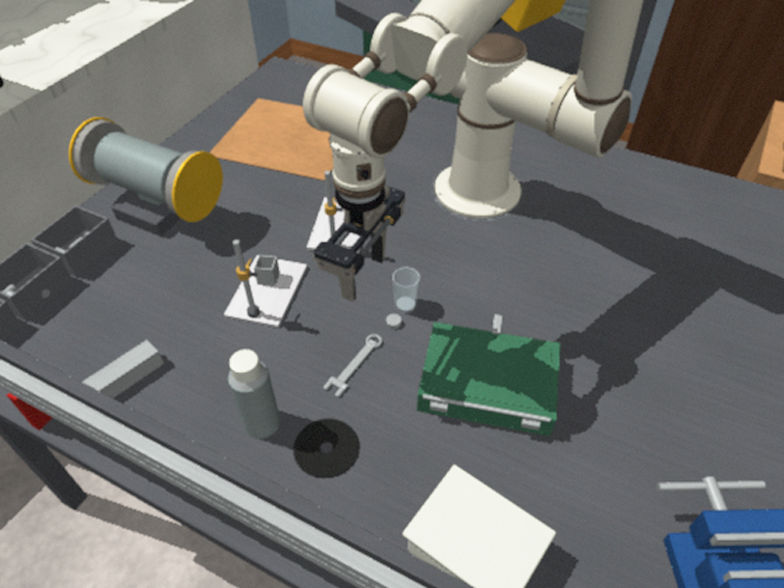

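View pics/side0.png

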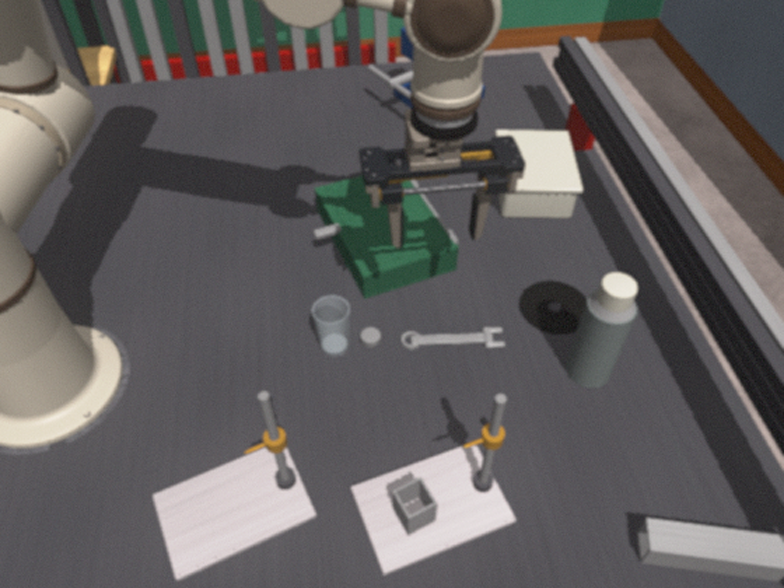

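The scene view shows the case at (490,375), with its tab at (497,323). Two stands could be taken for the one meant:
- The near stand at about (330,215) has no tube.
- The far stand at (265,290) carries the tube. In the side view it is at (430,510), with the near one at (235,505).

The far stand is the one described. Next I measure.

```bash
python3 - <<'E'
from h import *
A=[];C=[]
for n in("scene","side"):
    d=np.load(n+".npz"); W=d["W"]; hsv=cv2.cvtColor(d["color"],cv2.COLOR_RGB2HSV); H,S,V=[hsv[...,i].astype(int) for i in range(3)]
    z=W[...,2]; x=W[...,0]; y=W[...,1]
    ws=(x>0.25)&(x<1.0)&(abs(y)<.6)
    g=ws&(H>55)&(H<90)&(S>80)&(z>.045)&(z<.064)
    p=W[g]; rc=cv2.minAreaRect(p[:,:2].astype(np.float32)); print(n,"case",len(p),rc,np.median(p[:,2]),np.percentile(p[:,0],[1,99]),np.percentile(p[:,1],[1,99]))
    # tab: grey, near front
    c=np.median(p,0)
    t=ws&(S<60)&(V>100)&(z>.035)&(z<.075)&(np.hypot(x-c[0],y-c[1])<.2)&(x<c[0]-.06)
    print(" tab",t.sum(),np.median(W[t],0) if t.any() else 0, [np.percentile(W[t][:,i],[5,95]).round(4) for i in range(3)] if t.any() else 0)
    pl=(ws&(S<45)&(V>150)&(abs(z-.01)<.006)&(y<-.05)).astype(np.uint8)
    k,lab,st,ce=cv2.connectedComponentsWithStats(pl)
    for i in range(1,k):
        if st[i,4]>300: q=W[lab==i]; print(" plate",st[i],cv2.minAreaRect(q[:,:2].astype(np.float32)),np.median(q[:,2]))
    o=(ws&(H>8)&(H<28)&(S>120)&(z>.08)&(z<.25)).astype(np.uint8)
    k,lab,st,ce=cv2.connectedComponentsWithStats(o)
    for i in range(1,k):
        if st[i,4]>15: q=W[lab==i]; print(" orange",st[i],q.min(0).round(4),q.max(0).round(4),np.median(q,0).round(4))
    tu=(ws&(abs(z-.060)<.004)&(y<-.1)).astype(np.uint8)
    k,lab,st,ce=cv2.connectedComponentsWithStats(tu)
    for i in range(1,k):
        if st[i,4]>25: q=W[lab==i]; print(" tube",st[i],cv2.minAreaRect(q[:,:2].astype(np.float32)),np.median(q[:,2]))
E
```

```text
scene case 4924 ((0.5383139252662659, 0.23699340224266052), (0.17457135021686554, 0.2386573851108551), 14.803183555603027) 0.05490870118284974 [0.43991953 0.63233516] [0.11552061 0.36112948]
 tab 76 [0.44002315 0.21025028 0.05910905] [array([0.421 , 0.4579]), array([0.2012, 0.2193]), array([0.0565, 0.0627])]
 plate [178 186  41  41 756] ((0.516514003276825, -0.2653144598007202), (0.1669396460056305, 0.10548745840787888), 13.299946784973145) 0.008678287026489595
 plate [160 202  40  31 331] ((0.602298378944397, -0.272352010011673), (0.14742411673069, 0.07392405718564987), 68.7415771484375) 0.009014807907363753
 orange [ 123  109   36   48 1141] [ 0.3427 -0.5212  0.08  ] [ 0.5038 -0.4984  0.2012] [ 0.428  -0.5062  0.1364]
 orange [232 145   8   9  42] [ 0.3356 -0.222   0.1069] [ 0.3611 -0.1975  0.1277] [ 0.3534 -0.2044  0.1212]
 orange [169 186  10  14  68] [ 0.5684 -0.265   0.121 ] [ 0.616  -0.2386  0.1492] [ 0.6065 -0.2481  0.136 ]
 tube [135 139  22  20  51] ((0.42351335287094116, -0.5070998668670654), (0.10354917496442795, 0.009412593208253384), 2.1600100994110107) 0.05985093192027
[... 621 characters left out ...]
8469994291
 plate [ 151  320   75   83 3765] ((0.297775536775589, -0.2286493480205536), (0.13558220863342285, 0.12279092520475388), 17.261028289794922) 0.008996978455061089
 orange [332 303  29  18 208] [ 0.5626 -0.2675  0.1208] [ 0.6105 -0.2424  0.1426] [ 0.5915 -0.2603  0.1365]
 orange [175 305  29  19 191] [ 0.3091 -0.2274  0.1089] [ 0.3565 -0.2012  0.1294] [ 0.3434 -0.2204  0.1219]
 tube [412 251  30  11  80] ((0.7909255027770996, -0.11761198192834854), (0.01700582355260849, 0.05651038885116577), 71.82454681396484) 0.05997629422137096
 tube [281 341  32  30 192] ((0.5025997757911682, -0.2830203175544739), (0.04073603078722954, 0.04167433828115463), 20.394250869750977) 0.05907095794304751
```

Emit:
step_arm(dp=[[3.6,-1.6,0],[7.2,-3.2,0],[10.8,-4.8,0],[14.4,-6.4,0],[18,-8,0]], twist=[[0,0,7],[0,0,14],[0,0,21],[0,0,28],[0,0,35]], fingers=[5,5,5,5,5])

```text
time: 0.52
position: [0.4955, 0.1775, 0.1827]
orientation: [-3.141, 0.0, 0.972]
ft_force: [0.6, -0.6, -0.5]
finger_gap: 0.661
```

Emit:
step_arm(dp=[[0,0,0],[0,0,0],[0,0,0],[0,0,0],[0,0,0]], twist=[[0,0,7],[0,0,14],[0,0,21],[0,0,28],[0,0,35]], fingers=[5,5,5,5,5])

```text
time: 0.93
position: [0.4963, 0.1763, 0.1826]
orientation: [-3.141, 0.001, 0.362]
ft_force: [0.2, -0.8, 0.3]
finger_gap: 0.548
```

Emit:
step_arm(dp=[[0,0,0],[0,0,0],[0,0,0]], twist=[[0,0,5],[0,0,5],[0,0,5]], fingers=[5,5,5])

```text
time: 1.18
position: [0.4965, 0.1762, 0.1827]
orientation: [-3.141, 0.001, 0.283]
ft_force: [-0.1, 0.2, -0.3]
finger_gap: 0.539
```

```bash
cat >> h.py <<'E'
def goal(p,yaw_tool_y=None):
    s=r.sense(); M=R.from_euler('xyz',s["orientation"]).as_matrix(); d=M.T@(np.array(p)-s["position"])*100
    print("pos",s["position"].round(4),"tool y dir deg",np.degrees(np.arctan2(M[1,1],M[0,1])).round(2),"z",M[:,2].round(3),"dp cm",d.round(2),"t",s["time"],"q",s["joint_positions"].round(2))
    return d
E
python3 - <<'E'
from h import *
goal([.429,.208,.15])
d=snap("wrist"); np.savez("w1.npz",**d); print(d["T_tool_cam"].round(3).tolist()); save(d,"w1.png",None,1.2)
E
```

```text
pos [0.4965 0.1762 0.1827] tool y dir deg -73.8 z [-0.001 -0.    -1.   ] dp cm [-5.6  -4.94  3.28] t 1.1833 q [0.11 0.03 1.73 0.   1.38 1.4 ]
[[-0.0, 0.965, 0.262, 0.072], [1.0, 0.0, 0.001, -0.0], [0.001, 0.262, -0.965, -0.201], [0.0, 0.0, 0.0, 1.0]]
```

View pics/w1.png

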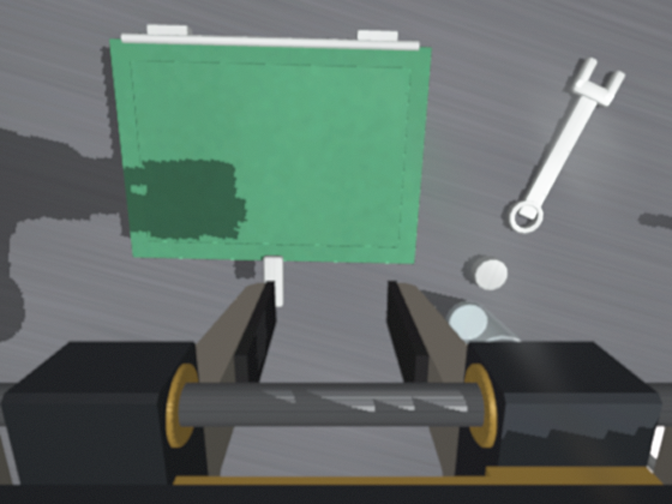

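The wrist view shows the lid with its tab at (274,258)–(277,305). The glass and nut are to the right, clear of the way.

```bash
python3 - <<'E'
from h import *
d=np.load("w1.npz"); W=d["W"]; hsv=cv2.cvtColor(d["color"],cv2.COLOR_RGB2HSV); H,S,V=[hsv[...,i].astype(int) for i in range(3)]
z=W[...,2]
g=(H>55)&(H<90)&(S>80)&(z>.045)&(z<.064); p=W[g]; rc=cv2.minAreaRect(p[:,:2].astype(np.float32)); print(rc,np.median(p[:,2]))
t=np.zeros(z.shape,bool); t[212:256,212:242]=1
t&=(S<60)&(V>120)&(z>.045)&(z<.075); q=W[t]; print(t.sum(),q.mean(0),cv2.minAreaRect(q[:,:2].astype(np.float32)),np.median(q[:,2]))
E
```

```text
((0.5325409770011902, 0.23667384684085846), (0.1688687950372696, 0.2401525378227234), 14.83833122253418) 0.05551744823138252
483 [0.44056384 0.21035576 0.05935755] ((0.4340702295303345, 0.21040144562721252), (0.044643525034189224, 0.01740546151995659), 15.157265663146973) 0.0596790140097862
```

```bash
python3 - <<'E'
from h import *
goal([.4265,.2087,.09]);goal([.4265,.2087,.038])
E
```

```text
pos [0.4966 0.1761 0.1828] tool y dir deg -73.8 z [-0.001 -0.    -1.   ] dp cm [-5.82 -5.08  9.28] t 1.2333 q [ 0.11  0.03  1.73 -0.    1.38  1.4 ]
pos [0.4966 0.1761 0.1828] tool y dir deg -73.8 z [-0.001 -0.    -1.   ] dp cm [-5.82 -5.08 14.48] t 1.2333 q [ 0.11  0.03  1.73 -0.    1.38  1.4 ]
```

Emit:
step_arm(dp=[[-2.9,-2.5,3],[-5.8,-5.1,6],[-5.82,-5.08,9.3],[-5.82,-5.08,9.3]], twist=[[0,0,1.3],[0,0,1.3],[0,0,1.3],[0,0,1.3]], fingers=[5,5,5,5])

```text
time: 1.57
position: [0.4188, 0.2085, 0.0831]
orientation: [-3.14, 0.014, 0.261]
ft_force: [-1.7, -0.8, -1.6]
finger_gap: 0.545
```

Emit:
step_arm(dp=[[0,0,2],[0,0,4],[0,0,5.2],[0,0,5.2]], twist=[[0,0,0],[0,0,0],[0,0,0],[0,0,0]], fingers=[5,5,5,5])

```text
time: 1.9
position: [0.4262, 0.2082, 0.037]
orientation: [-3.142, 0.004, 0.258]
ft_force: [-0.3, 0.3, -0.1]
finger_gap: 0.544
```

Emit:
step_arm(dp=[[0,0,0],[0,0,0],[0,0,0],[0,0,0],[0,0,0]], twist=[[0,0,0],[0,0,0],[0,0,0],[0,0,0],[0,0,0]], fingers=[3,1.4,1.4,1.0,1.0])

```text
time: 2.32
position: [0.4276, 0.209, 0.039]
orientation: [3.141, -0.002, 0.258]
ft_force: [0.5, 0.2, 0.2]
finger_gap: 0.202
```

Emit:
step_arm(dp=[[0,0,0],[0,0,0],[0,0,0]], twist=[[0,0,0],[0,0,0],[0,0,0]], fingers=[0.5,0.5,0.5])

```text
time: 2.57
position: [0.4269, 0.2089, 0.0382]
orientation: [3.142, -0.0, 0.258]
ft_force: [-0.3, -0.1, -0.3]
finger_gap: 0.058
```

```bash
python3 - <<'E'
from h import *
s=r.sense(); print(s["finger_gap"]*9.2,s["ft_force"])
goal([.4265,.2087,.038])
# arc plan in tool frame (tool x = case x, z down): radius
for a in range(0,110,10):
    t=np.radians(a); L=.197
    print(a,(L*(1-np.cos(t))*100).round(2),(-(L*np.sin(t)+.007*np.cos(t)-.007)*100).round(2))
E
```

```text
0.5312714330597865 [-0.34935752 -0.06368198 -0.30117001]
pos [0.4269 0.2089 0.0382] tool y dir deg -75.24 z [ 0.  0. -1.] dp cm [-0.04  0.01  0.02] t 2.5667 q [ 0.2   0.07  2.   -0.    1.07  1.51]
0 0.0 -0.0
10 0.3 -3.41
20 1.19 -6.7
30 2.64 -9.76
40 4.61 -12.5
50 7.04 -14.84
60 9.85 -16.71
70 12.96 -18.05
80 16.28 -18.82
90 19.7 -19.0
100 23.12 -18.58
```

The gap is 5 mm, so the jaws closed on nothing. I'll look.

```bash
python3 - <<'E'
from h import *
d=snap("wrist"); np.savez("w2.npz",**d); save(d,"w2.png",None,1.2)
d=snap("side"); np.savez("s2.npz",**d); save(d,"s2.png",(180,60,360,220),4)
W=d["W"]
E
```

```text
(no output)
```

View pics/w2.png

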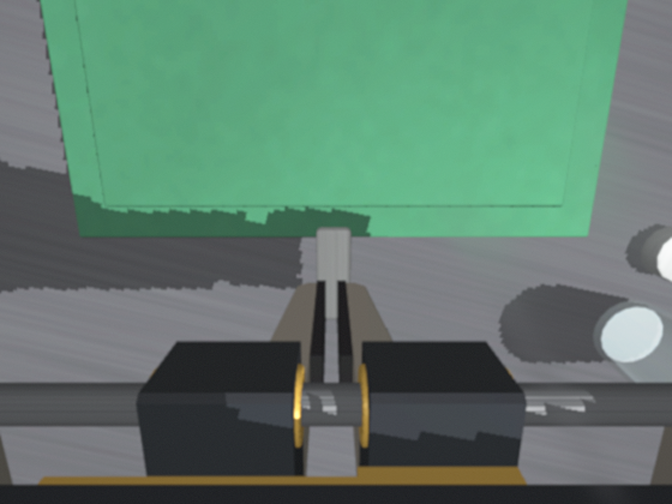

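```bash
python3 - <<'E'
from h import *
a=np.load("w2.npz"); b=np.load("s2.npz")
A=cv2.resize(a["color"][170:320,200:360],(426,400),interpolation=cv2.INTER_CUBIC); B=cv2.resize(b["color"][120:220,180:270],(360,400),interpolation=cv2.INTER_CUBIC)
cv2.imwrite("pics/c2.png",np.hstack([A,B])[...,::-1])
W=a["W"]
for v in range(190,275,6): print(v,[tuple((W[v,u]*1000).round(0)) for u in (262,268,276,284,291)])
E
```

```text
190 [(np.float64(453.0), np.float64(224.0), np.float64(54.0)), (np.float64(454.0), np.float64(221.0), np.float64(56.0)), (np.float64(455.0), np.float64(217.0), np.float64(55.0)), (np.float64(456.0), np.float64(213.0), np.float64(56.0)), (np.float64(457.0), np.float64(208.0), np.float64(53.0))]
196 [(np.float64(450.0), np.float64(223.0), np.float64(54.0)), (np.float64(452.0), np.float64(220.0), np.float64(60.0)), (np.float64(453.0), np.float64(216.0), np.float64(60.0)), (np.float64(454.0), np.float64(212.0), np.float64(60.0)), (np.float64(455.0), np.float64(208.0), np.float64(60.0))]
202 [(np.float64(431.0), np.float64(221.0), np.float64(-0.0)), (np.float64(449.0), np.float64(220.0), np.float64(61.0)), (np.float64(450.0), np.float64(215.0), np.float64(61.0)), (np.float64(451.0), np.float64(211.0), np.float64(60.0)), (np.float64(452.0), np.float64(207.0), np.float64(59.0))]
208 [(np.float64(427.0), np.float64(220.0), np.float64(1.0)), (np.float64(445.0), np.float64(219.0), np.float64(60.0)), (np.float64(446.0), np.float64(214.0), np.float64(59.0)), (np.float64(447.0), np.float64(210.0)
[... 2629 characters left out ...]
.0), np.float64(208.0), np.float64(104.0)), (np.float64(437.0), np.float64(205.0), np.float64(104.0))]
268 [(np.float64(434.0), np.float64(217.0), np.float64(110.0)), (np.float64(434.0), np.float64(215.0), np.float64(110.0)), (np.float64(382.0), np.float64(198.0), np.float64(-1.0)), (np.float64(436.0), np.float64(208.0), np.float64(109.0)), (np.float64(437.0), np.float64(206.0), np.float64(111.0))]
274 [(np.float64(434.0), np.float64(217.0), np.float64(115.0)), (np.float64(435.0), np.float64(215.0), np.float64(116.0)), (np.float64(378.0), np.float64(196.0), np.float64(-1.0)), (np.float64(436.0), np.float64(208.0), np.float64(116.0)), (np.float64(437.0), np.float64(206.0), np.float64(115.0))]
```

View pics/c2.png

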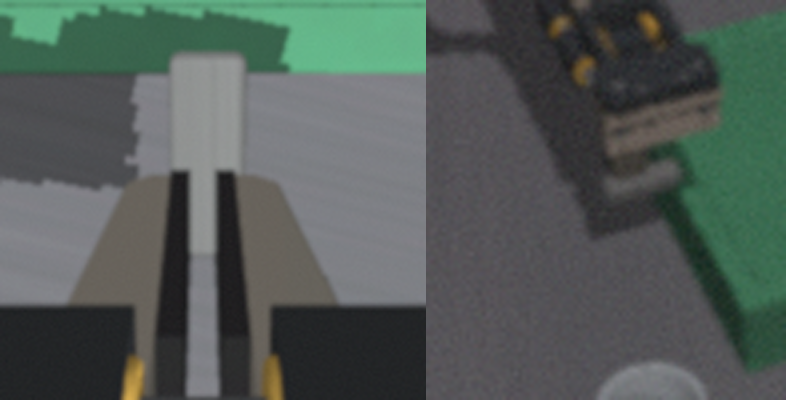

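```bash
python3 - <<'E'
from h import *
for f in("w1.npz","w2.npz"):
    a=np.load(f); K=a["intrinsics"]; T=a["T_tool_cam"]; print(K[0,0],K[0,2],K[1,2])
    for p in([0,0,0],[.01,0,0],[.01,0,-.03],[.01,0.008,-.019]):
        c=np.linalg.inv(T)@np.array(p+[1]); print(p,(K[0,0]*c[0]/-c[2]+K[0,2]).round(1),(K[1,1]*-c[1]/-c[2]+K[1,2]).round(1),"depth",-c[2])
    z=a["z_map"]
    for v in range(226,262,3): print(v,z[v,[222,226,230,266,272,278,284,288]].round(3))
E
```

```text
338.66004414057016 275.72935273534756 202.04777090648176
[0, 0, 0] 276.7 229.4 depth 0.21291016646980587
[0.01, 0, 0] 276.7 214.2 depth 0.21029238304515455
[0.01, 0, -0.03] 276.8 230.8 depth 0.18133855573015178
[0.01, 0.008, -0.019] 290.8 224.2 depth 0.19194754359925836
226 [0.342 0.343 0.341 0.405 0.406 0.405 0.406 0.406]
229 [0.343 0.342 0.343 0.407 0.406 0.407 0.408 0.408]
232 [0.343 0.342 0.343 0.41  0.409 0.407 0.408 0.406]
235 [0.18  0.179 0.344 0.411 0.409 0.408 0.409 0.408]
238 [0.174 0.176 0.346 0.41  0.41  0.41  0.41  0.41 ]
241 [0.171 0.171 0.346 0.41  0.41  0.411 0.411 0.409]
244 [0.167 0.171 0.348 0.413 0.413 0.    0.411 0.411]
247 [0.164 0.171 0.346 0.414 0.415 0.414 0.412 0.413]
250 [0.161 0.171 0.349 0.413 0.414 0.414 0.415 0.414]
253 [0.159 0.17  0.352 0.414 0.414 0.414 0.413 0.416]
256 [0.158 0.171 0.416 0.417 0.416 0.416 0.415 0.416]
259 [0.158 0.17  0.417 0.418 0.417 0.419 0.419 0.417]
338.66004414057016 275.72935273534756 202.04777090648176
[0, 0, 0] 276.6 229.4 depth 0.2129091137876877
[0.01, 0, 0] 276.6 214.2 depth 0.2102911163730673
[0.01, 0, -0.03] 276.7 230.8 depth 0.18133746320378646
[0.01, 0.008, -0.019] 290.8 224.1 depth 0.1919463838697607
226 [0.254 0.253 0.252 0.189 0.189 0.189 0.189 0.189]
229 [0.253 0.253 0.253 0.189 0.189 0.19  0.189 0.19 ]
232 [0.254 0.255 0.255 0.19  0.19  0.19  0.19  0.19 ]
235 [0.256 0.256 0.256 0.18  0.19  0.191 0.18  0.191]
238 [0.256 0.256 0.255 0.175 0.192 0.192 0.175 0.175]
241 [0.256 0.257 0.    0.17  0.191 0.192 0.171 0.17 ]
244 [0.258 0.258 0.256 0.168 0.191 0.192 0.167 0.168]
247 [0.257 0.257 0.258 0.163 0.192 0.192 0.163 0.162]
250 [0.259 0.258 0.258 0.159 0.194 0.193 0.161 0.16 ]
253 [0.258 0.26  0.258 0.156 0.194 0.193 0.157 0.156]
256 [0.26  0.26  0.259 0.153 0.194 0.194 0.153 0.153]
259 [0.26  0.258 0.26  0.149 0.195 0.195 0.15  0.15 ]
```

The fingers really end about 31 mm behind the reported TCP: the tips are at tool z ≈ -0.031, by both depth and pixel row. They closed just above the tab. I'll open, go down 3 cm and grip again.

Emit:
step_arm(dp=[[0,0,0],[0,0,0],[0,0,0],[0,0,0],[0,0,0]], twist=[[0,0,0],[0,0,0],[0,0,0],[0,0,0],[0,0,0]], fingers=[5,5,5,5,5])

```text
time: 3.08
position: [0.4268, 0.2089, 0.0381]
orientation: [-3.142, 0.0, 0.257]
ft_force: [-0.0, -1.3, -0.1]
finger_gap: 0.394
```

Emit:
step_arm(dp=[[0,0,1],[0,0,2],[0,0,2.5],[0,0,3],[0,0,3]], twist=[[0,0,0],[0,0,0],[0,0,0],[0,0,0],[0,0,0]], fingers=[5,5,5,5,5])

```text
time: 3.5
position: [0.4255, 0.2086, 0.0064]
orientation: [-3.141, 0.003, 0.257]
ft_force: [-0.6, 0.3, 0.5]
finger_gap: 0.546
```

Emit:
step_arm(dp=[[0,0,0],[0,0,0],[0,0,0],[0,0,0],[0,0,0]], twist=[[0,0,0],[0,0,0],[0,0,0],[0,0,0],[0,0,0]], fingers=[0.5,0.5,0.5,0.5,0.5])

```text
time: 3.92
position: [0.4271, 0.209, 0.0084]
orientation: [3.142, -0.001, 0.258]
ft_force: [0.0, -0.7, 0.5]
finger_gap: 0.202
```

Emit:
step_arm(dp=[[0,0,0],[0,0,0],[0,0,0]], twist=[[0,0,0],[0,0,0],[0,0,0]], fingers=[0.5,0.5,0.5])

```text
time: 4.17
position: [0.4274, 0.2079, 0.0084]
orientation: [3.139, -0.0, 0.258]
ft_force: [0.8, -4.7, -0.1]
finger_gap: 0.172
```

```bash
python3 - <<'E'
import numpy as np
f=lambda a:np.array([19.5*(1-np.cos(a))+.5*np.sin(a),-(19.5*np.sin(a)+.5*(np.cos(a)-1))])
s=0
for e in (24,48,72,96,104):
    print(s,e,[(f(np.radians(a))-f(np.radians(s))).round(2).tolist() for a in np.linspace(s,e,6)[1:]]); s=e
E
```

```text
0 24 [[0.11, -1.63], [0.36, -3.24], [0.74, -4.83], [1.25, -6.39], [1.89, -7.89]]
24 48 [[0.76, -1.44], [1.65, -2.82], [2.64, -4.12], [3.74, -5.33], [4.93, -6.44]]
48 72 [[1.29, -1.01], [2.65, -1.91], [4.09, -2.69], [5.58, -3.34], [7.13, -3.87]]
72 96 [[1.58, -0.4], [3.2, -0.66], [4.82, -0.79], [6.46, -0.79], [8.09, -0.64]]
96 104 [[0.54, 0.08], [1.08, 0.17], [1.61, 0.28], [2.14, 0.4], [2.67, 0.54]]
```

Emit:
step_arm(dp=[[0.11,0,-1.63],[0.36,0,-3.24],[0.74,0,-4.83],[1.25,0,-6.39],[1.89,0,-7.89]], twist=[[0,0,0],[0,0,0],[0,0,0],[0,0,0],[0,0,0]], fingers=[0.5,0.5,0.5,0.5,0.5])

```text
time: 4.58
position: [0.4452, 0.2126, 0.0873]
orientation: [3.139, 0.001, 0.258]
ft_force: [4.9, -3.2, -5.2]
finger_gap: 0.169
```

Emit:
step_arm(dp=[[0.76,0,-1.44],[1.65,0,-2.82],[2.64,0,-4.12],[3.74,0,-5.33],[4.93,0,-6.44]], twist=[[0,0,0],[0,0,0],[0,0,0],[0,0,0],[0,0,0]], fingers=[0.5,0.5,0.5,0.5,0.5])

```text
time: 5.0
position: [0.4921, 0.225, 0.151]
orientation: [3.14, 0.004, 0.257]
ft_force: [0.7, -3.7, -4.9]
finger_gap: 0.167
```

Still gripped with low forces, so I continue.

Emit:
step_arm(dp=[[1.29,0,-1.01],[2.65,0,-1.91],[4.09,0,-2.69],[5.58,0,-3.34],[7.13,0,-3.87]], twist=[[0,0,0],[0,0,0],[0,0,0],[0,0,0],[0,0,0]], fingers=[0.5,0.5,0.5,0.5,0.5])

```text
time: 5.42
position: [0.5614, 0.2432, 0.1902]
orientation: [3.14, 0.003, 0.257]
ft_force: [-1.2, -3.9, 0.7]
finger_gap: 0.17
```

Emit:
step_arm(dp=[[1.58,0,-0.4],[3.2,0,-0.66],[4.82,0,-0.79],[6.46,0,-0.79],[8.09,0,-0.64]], twist=[[0,0,0],[0,0,0],[0,0,0],[0,0,0],[0,0,0]], fingers=[0.5,0.5,0.5,0.5,0.5])

```text
time: 5.83
position: [0.641, 0.2643, 0.1979]
orientation: [3.14, -0.0, 0.257]
ft_force: [-0.7, -3.5, 4.8]
finger_gap: 0.17
```

Emit:
step_arm(dp=[[0.54,0,0.08],[1.08,0,0.17],[1.61,0,0.28],[2.14,0,0.4],[2.67,0,0.54]], twist=[[0,0,0],[0,0,0],[0,0,0],[0,0,0],[0,0,0]], fingers=[0.5,0.5,0.5,0.5,0.5])

```text
time: 6.25
position: [0.667, 0.2712, 0.193]
orientation: [3.14, -0.002, 0.257]
ft_force: [0.4, -2.9, 5.0]
finger_gap: 0.17
```

Emit:
step_arm(dp=[[0,0,0],[0,0,0],[0,0,0],[0,0,0],[0,0,0]], twist=[[0,0,0],[0,0,0],[0,0,0],[0,0,0],[0,0,0]], fingers=[5,5,5,5,5])

```text
time: 6.67
position: [0.6654, 0.272, 0.1908]
orientation: [-3.141, 0.001, 0.258]
ft_force: [-0.3, 0.9, -0.5]
finger_gap: 0.509
```

Emit:
step_arm(dp=[[0,0,-2],[0,0,-5],[0,0,-8],[-2,0,-10],[-5,0,-10]], twist=[[0,0,0],[0,0,0],[0,0,0],[0,0,0],[0,0,0]], fingers=[5,5,5,5,5])

```text
time: 7.08
position: [0.6202, 0.2594, 0.2964]
orientation: [3.141, -0.01, 0.257]
ft_force: [0.1, 0.3, -0.0]
finger_gap: 0.542
```

Emit:
step_arm(dp=[[-4,0,0],[-8,0,0],[-12,0,0],[-15,0,0],[-17,0,0]], twist=[[0,0,0],[0,0,0],[0,0,0],[0,0,0],[0,0,0]], fingers=[6,6,6,6,6])

```text
time: 7.5
position: [0.4503, 0.2155, 0.2913]
orientation: [-3.142, -0.0, 0.258]
ft_force: [-0.1, -0.7, 0.4]
finger_gap: 0.655
```

```bash
python3 - <<'E'
from h import *
goal([.5,.2,.2])
d=snap("wrist"); np.savez("w3.npz",**d); save(d,"w3.png",None,1.2)
E
```

```text
pos [0.4503 0.2155 0.2913] tool y dir deg -75.21 z [ 0.  0. -1.] dp cm [4.41 2.77 9.13] t 7.5 q [ 0.2  -0.09  1.64  0.    1.59  1.52]
```

View pics/w3.png

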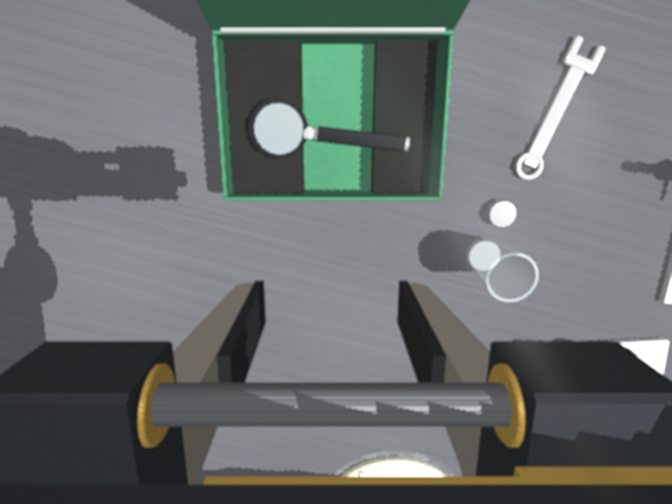

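The lid stands open. The loupe lies with its lens at (278,130) and its handle from (310,133) to (408,144). I'll measure it.

```bash
python3 - <<'E'
from h import *
d=np.load("w3.npz"); W=d["W"]; K=d["intrinsics"]; c2w=d["cam_to_world"]
def ray(u,v,z):
    D=c2w[:3,:3]@np.array([(u-K[0,2])/K[0,0],-(v-K[1,2])/K[1,1],-1]); o=c2w[:3,3]; return o+D*(z-o[2])/D[2]
# handle by depth
m=np.zeros(W.shape[:2],bool); m[98:135,255:345]=1
z=W[...,2]; h=m&(z>.036)&(z<.054)
p=W[h][:,:2].astype(np.float32); print(h.sum(),cv2.minAreaRect(p),np.median(W[h][:,2]))
vv,uu=np.where(h); print(uu.min(),uu.max(),vv.min(),vv.max())
# lens circle pixel fit: bright disc
g=cv2.cvtColor(d["color"],cv2.COLOR_RGB2GRAY); b=np.zeros_like(g); b[75:140,195:258]=(g[75:140,195:258]>120)
k,l,st,ce=cv2.connectedComponentsWithStats(b); i=1+np.argmax(st[1:,4]); print(st[i],ce[i]); L=ray(*ce[i],.030+.002); print("lens",L)
e=ray(408/1.2,144/1.2,.045); print("end",e, np.linalg.norm((e-L)[:2]))
c=p.mean(0); dv=(L[:2]-c)/np.linalg.norm(L[:2]-c); print("dir deg",np.degrees(np.arctan2(dv[1],dv[0])))
dv2=(L-e)[:2]; print(np.degrees(np.arctan2(dv2[1],dv2[0])))
vx,vy,x0,y0=cv2.fitLine(p,cv2.DIST_L2,0,.01,.01).ravel(); print("line",np.degrees(np.arctan2(vy,vx)),x0,y0)
grip=L[:2]-.064*dv; print("grip",grip, "in case", (np.array([[.9664,.2571],[-.2571,.9664]])@(grip-[.533,.2366])))
E
```

```text
981 ((0.5209485292434692, 0.2061978578567505), (0.0179753340780735, 0.11266111582517624), 6.89335298538208) 0.044272027626208854
255 340 102 126
[ 211   75   47   65 1721] [235.77396862 106.76757699]
lens [0.51091265 0.28635992 0.032     ]
end [0.52934671 0.15180022 0.045     ] 0.1358165165135931
dir deg 97.21500521385737
97.80070298268741
line -81.75877 0.5217357 0.20086512
grip [0.5189506  0.22286668] in case [-0.01710818 -0.00965978]
```

Emit:
step_arm(dp=[[1.4,0.2,0],[2.8,0.4,0],[4.2,0.6,0],[5.6,0.8,0],[6.85,0.98,0]], twist=[[0,0,-6],[0,0,-12],[0,0,-18],[0,0,-23],[0,0,-28]], fingers=[6,6,6,6,6])

```text
time: 7.97
position: [0.5227, 0.2239, 0.291]
orientation: [3.142, -0.0, 0.751]
ft_force: [0.4, -0.2, 0.4]
finger_gap: 0.652
```

Emit:
step_arm(dp=[[0,0,0],[0,0,0],[0,0,0],[0,0,0],[0,0,0]], twist=[[0,0,-6],[0,0,-12],[0,0,-18],[0,0,-24],[0,0,-30]], fingers=[6,6,6,6,6])

```text
time: 8.38
position: [0.522, 0.2239, 0.291]
orientation: [-3.142, -0.0, 1.275]
ft_force: [-0.6, -0.4, -0.7]
finger_gap: 0.655
```

Emit:
step_arm(dp=[[0,0,2],[0,0,5],[0,0,8],[0,0,11],[0,0,13]], twist=[[0,0,-6],[0,0,-12],[0,0,-18],[0,0,-22],[0,0,-25]], fingers=[6,6,6,6,6])

```text
time: 8.8
position: [0.5204, 0.2236, 0.1578]
orientation: [-3.138, 0.0, 1.71]
ft_force: [-0.3, 0.2, -0.3]
finger_gap: 0.652
```

Emit:
step_arm(dp=[[0,0,0],[0,0,0]], twist=[[0,0,0],[0,0,0]], fingers=[6,6])

```text
time: 8.97
position: [0.5212, 0.2237, 0.1604]
orientation: [-3.139, 0.0, 1.705]
ft_force: [-0.5, -0.0, 0.7]
finger_gap: 0.654
```

```bash
python3 - <<'E'
from h import *
goal([.519,.2235,-.013])
d=snap("wrist"); np.savez("w4.npz",**d); save(d,"w4.png",None,1.2)
E
```

```text
pos [0.5212 0.2237 0.1604] tool y dir deg 7.67 z [-0.002 -0.    -1.   ] dp cm [ 1.000e-02 -1.800e-01  1.735e+01] t 8.9667 q [0.19 0.16 1.64 0.   1.34 0.06]
```

View pics/w4.png

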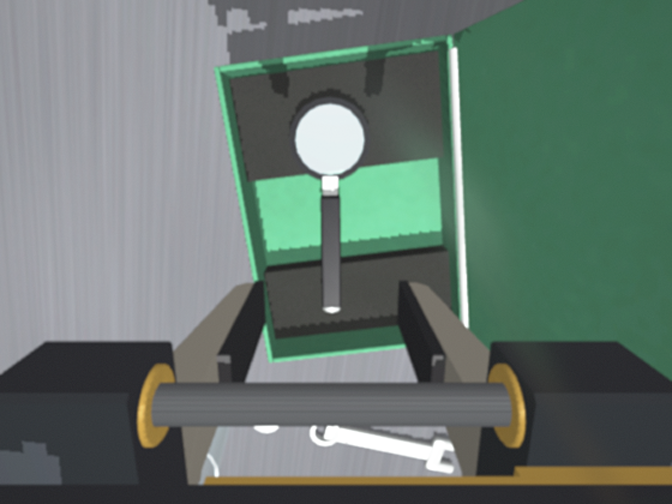

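Handle runs straight along the image from (330,185) to (331,310), between the fingers (263 and 401). The lens is at (330,140).

```bash
python3 - <<'E'
from h import *
d=np.load("w4.npz"); K=d["intrinsics"]; c2w=d["cam_to_world"]; T=d["T_tool_cam"]
def ray(u,v,z):
    D=c2w[:3,:3]@np.array([(u-K[0,2])/K[0,0],-(v-K[1,2])/K[1,1],-1]); o=c2w[:3,3]; return o+D*(z-o[2])/D[2]
g=cv2.cvtColor(d["color"],cv2.COLOR_RGB2GRAY); b=np.zeros_like(g); b[82:149,240:310]=(g[82:149,240:310]>150)
k,l,st,ce=cv2.connectedComponentsWithStats(b); i=1+np.argmax(st[1:,4]); print(st[i]); 
(lc,sz,_)=cv2.fitEllipse(np.argwhere(cv2.morphologyEx((l==i).astype(np.uint8),cv2.MORPH_OPEN,np.ones((15,15))))[:,::-1].astype(np.float32)); print(lc)
L=ray(*lc,.033); e=ray(331/1.2,311/1.2,.042); print(L,e,np.linalg.norm((L-e)[:2]))
W=d["W"]; z=W[...,2]; m=np.zeros(z.shape,bool); m[165:258,255:297]=1; h=m&(z>.037)&(z<.053)
print(h.sum(),cv2.minAreaRect(W[h][:,:2].astype(np.float32)))
dv=(L-e)[:2]; a=np.arctan2(dv[1],dv[0]); print(np.degrees(a)); u=dv/np.linalg.norm(dv)
G=(L[:2]-.064*u+e[:2]+.074*u)/2; print(G); goal([*G,-.013])
E
```

```text
[ 246   86   58   63 2728]
(274.41888427734375, 115.8655776977539)
[0.50917096 0.29167193 0.033     ] [0.52943447 0.15106175 0.042     ] 0.14206277248068344
1521 ((0.522153377532959, 0.1993391364812851), (0.015727056190371513, 0.09733986854553223), 7.9429450035095215)
98.20050767523225
[0.51858952 0.22631572]
pos [0.5225 0.224  0.1622] tool y dir deg 7.67 z [ 0.001  0.    -1.   ] dp cm [ 0.28 -0.38 17.52] t 9.0167 q [0.19 0.16 1.64 0.   1.34 0.06]
```

Emit:
step_arm(dp=[[0.25,-0.35,3],[0.25,-0.35,6],[0.25,-0.35,9],[0.25,-0.35,12],[0.25,-0.35,14]], twist=[[0,0,0],[0,0,0],[0,0,-0.5],[0,0,-0.5],[0,0,-0.5]], fingers=[6,6,6,6,6])

```text
time: 9.43
position: [0.5188, 0.226, 0.0209]
orientation: [3.14, -0.0, 1.714]
ft_force: [-0.5, 0.6, -0.6]
finger_gap: 0.65
```

Emit:
step_arm(dp=[[0,0,1],[0,0,2],[0,0,3],[0,0,3.5],[0,0,3.5]], twist=[[0,0,0],[0,0,0],[0,0,0],[0,0,0],[0,0,0]], fingers=[6,6,6,6,6])

```text
time: 9.85
position: [0.5181, 0.2258, -0.014]
orientation: [-3.142, -0.0, 1.715]
ft_force: [-0.3, -0.5, 0.4]
finger_gap: 0.652
```

```bash
python3 - <<'E'
from h import *
goal([.5185,.2258,-.013])
E
```

```text
pos [ 0.5181  0.2258 -0.014 ] tool y dir deg 8.24 z [-0.  0. -1.] dp cm [-0.01  0.04 -0.1 ] t 9.85 q [0.2  0.37 1.77 0.   1.01 0.05]
```

Emit:
step_arm(dp=[[0,0,0],[0,0,0],[0,0,0],[0,0,0],[0,0,0]], twist=[[0,0,0],[0,0,0],[0,0,0],[0,0,0],[0,0,0]], fingers=[3,2,1,0.5,0.5])

```text
time: 10.27
position: [0.5183, 0.2259, -0.0135]
orientation: [3.141, -0.0, 1.715]
ft_force: [-0.5, 0.2, 0.3]
finger_gap: 0.311
```

Emit:
step_arm(dp=[[0,0,0],[0,0,0],[0,0,0],[0,0,0],[0,0,0]], twist=[[0,0,0],[0,0,0],[0,0,0],[0,0,0],[0,0,0]], fingers=[0.5,0.5,0.5,0.5,0.5])

```text
time: 10.68
position: [0.5182, 0.2258, -0.0137]
orientation: [3.141, -0.0, 1.715]
ft_force: [-0.1, -0.6, 1.9]
finger_gap: 0.173
```

Emit:
step_arm(dp=[[0,0,-0.5],[0,0,-1],[0,0,-2],[0,0,-3],[0,0,-4]], twist=[[0,0,0],[0,0,0],[0,0,0],[0,0,0],[0,0,0]], fingers=[0.5,0.5,0.5,0.5,0.5])

```text
time: 11.1
position: [0.5183, 0.2259, 0.0275]
orientation: [3.141, -0.0, 1.715]
ft_force: [0.4, -0.2, -0.8]
finger_gap: 0.171
```

Emit:
step_arm(dp=[[0,0,-3.5],[0,0,-7],[0,0,-11],[0,0,-15],[0,0,-19]], twist=[[0,0,0],[0,0,0],[0,0,0],[0,0,0],[0,0,0]], fingers=[0.5,0.5,0.5,0.5,0.5])

```text
time: 11.52
position: [0.5176, 0.2258, 0.2193]
orientation: [3.14, -0.0, 1.715]
ft_force: [1.5, -0.3, -0.9]
finger_gap: 0.174
```

Emit:
step_arm(dp=[[-2.5,-0.6,0],[-6,-1.4,0],[-10,-2.4,0],[-14,-3.3,0],[-18,-4.3,0]], twist=[[0,0,0],[0,0,0],[0,0,0],[0,0,0],[0,0,0]], fingers=[0.5,0.5,0.5,0.5,0.5])

```text
time: 11.93
position: [0.5009, 0.04, 0.2174]
orientation: [3.14, 0.001, 1.716]
ft_force: [0.8, -1.2, -0.6]
finger_gap: 0.17
```

Emit:
step_arm(dp=[[-4,-1,0],[-8,-1.9,0],[-12,-2.9,0],[-16,-3.8,0],[-19,-4.5,0]], twist=[[0,0,0],[0,0,0],[0,0,0],[0,0,0],[0,0,0]], fingers=[0.5,0.5,0.5,0.5,0.5])

```text
time: 12.35
position: [0.4834, -0.1561, 0.2174]
orientation: [3.14, 0.002, 1.713]
ft_force: [-0.2, 0.0, -1.0]
finger_gap: 0.17
```

Emit:
step_arm(dp=[[-4,-1,0],[-8,-2,0],[-12,-3,0],[-15,-3.8,0],[-17.7,-4.2,0]], twist=[[0,0,0],[0,0,0],[0,0,0],[0,0,0],[0,0,0]], fingers=[0.5,0.5,0.5,0.5,0.5])

```text
time: 12.77
position: [0.4669, -0.3368, 0.2173]
orientation: [3.141, 0.001, 1.713]
ft_force: [0.1, 0.3, -0.7]
finger_gap: 0.168
```

Emit:
step_arm(dp=[[0,0,0],[0,0,0],[0,0,0],[0,0,0],[0,0,0]], twist=[[0,0,4],[0,0,9],[0,0,14],[0,0,19],[0,0,23]], fingers=[0.5,0.5,0.5,0.5,0.5])

```text
time: 13.18
position: [0.4678, -0.3343, 0.2172]
orientation: [3.141, 0.001, 1.309]
ft_force: [-0.1, 0.4, -0.5]
finger_gap: 0.173
```

Emit:
step_arm(dp=[[0,0,0],[0,0,0],[0,0,0],[0,0,0],[0,0,0]], twist=[[0,0,5],[0,0,10],[0,0,15],[0,0,18],[0,0,20]], fingers=[0.5,0.5,0.5,0.5,0.5])

```text
time: 13.6
position: [0.4679, -0.3342, 0.2173]
orientation: [3.141, 0.0, 0.962]
ft_force: [-0.2, -0.0, -0.4]
finger_gap: 0.173
```

Emit:
step_arm(dp=[[0,0,0],[0,0,0],[0,0,0],[0,0,0]], twist=[[0,0,0],[0,0,0],[0,0,0],[0,0,0]], fingers=[0.5,0.5,0.5,0.5])

```text
time: 13.93
position: [0.4679, -0.3342, 0.2164]
orientation: [3.141, 0.0, 0.965]
ft_force: [-0.6, -0.1, -0.9]
finger_gap: 0.174
```

```bash
python3 - <<'E'
from h import *
goal([.467,-.334,.22])
d=snap("wrist"); np.savez("w5.npz",**d)
s=snap("side"); np.savez("s5.npz",**s)
A=cv2.resize(d["color"],(533,400)); B=cv2.resize(s["color"][220:420,230:430],(266,266)); C=np.zeros((400,266,3),np.uint8); C[:266]=B
cv2.imwrite("pics/c5.png",np.hstack([A,C])[...,::-1])
E
```

```text
pos [ 0.4679 -0.3342  0.2164] tool y dir deg -34.71 z [ 0. -0. -1.] dp cm [-0.03 -0.08 -0.36] t 13.9333 q [-0.83  0.14  1.55  0.    1.45 -0.22]
```

View pics/c5.png

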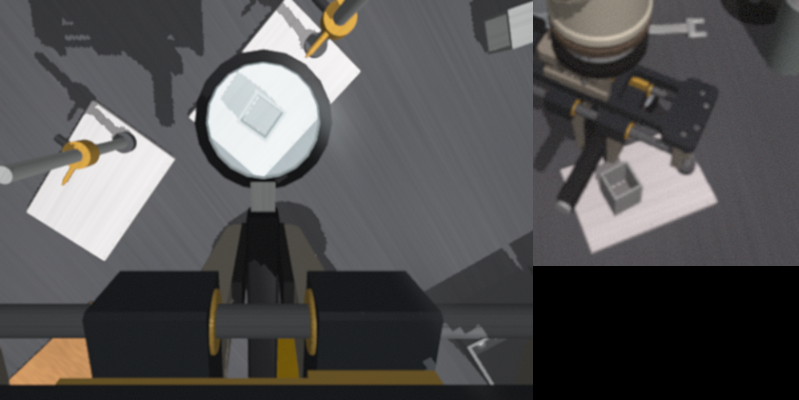

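In the wrist view the loupe is held level with its lens at about (263,120), above the tube. The pointer tip is at (308,55). Next I measure the lens in the tool frame and the pointer tip height.

```bash
cat > m.py <<'E'
from h import *
def lens(f):
    d=np.load(f); W=d["W"]; z=d["z_map"]; T=d["T_tool_cam"]; Wt=W  # world
    g=cv2.cvtColor(d["color"],cv2.COLOR_RGB2GRAY)
    v,u=np.mgrid[:420,:560]; rr=np.hypot(u-276,v-125)
    Zr=np.median(W[...,2][(rr>60)&(rr<68)&(g<60)&(z>0)&(z<.25)])
    m=(rr<85)&(v<192)&(abs(W[...,2]-Zr)<.006)&(g<75)
    p=W[m]; n=np.linalg.svd(p-p.mean(0),full_matrices=False)[2][2]; n*=np.sign(n[2])
    print("rim top z",Zr,m.sum(),"normal",n.round(3))
    r_=np.hypot(*(p[:,:2]-p[:,:2].mean(0)).T)
    c=np.array(cv2.minEnclosingCircle(p[:,:2].astype(np.float32))[0]); print("encl",c,cv2.minEnclosingCircle(p[:,:2].astype(np.float32))[1])
    A=np.c_[2*p[:,:2],np.ones(len(p))]; s=np.linalg.lstsq(A,(p[:,:2]**2).sum(1),rcond=None)[0]; print("fit",s[:2],"meanR",np.sqrt(s[2]+s[:2]@s[:2]))
    return d,s[:2],Zr
E
python3 - <<'E'
from m import *
lens("w5.npz")
d=np.load("w5.npz")
for f in("w5.npz","s5.npz","w1.npz","scene.npz","side.npz"):
    d=np.load(f); W=d["W"]; hsv=cv2.cvtColor(d["color"],cv2.COLOR_RGB2HSV); H,S,V=[hsv[...,i].astype(int) for i in range(3)]
    o=(H>8)&(H<28)&(S>110)&(W[...,2]>.09)&(W[...,2]<.2)&(np.hypot(W[...,0]-.598,W[...,1]+.254)<.07)
    p=W[o]
    if len(p)<10: continue
    x=(p[:,:2]-[.5038,-.2764])@[.973,.230]; y=(p[:,:2]-[.5038,-.2764])@[-.230,.973]
    t=x<75e-3; t5=x<70e-3
    print(f,len(p),"minx",np.sort(x)[:3].round(4),"tip xy",p[np.argsort(x)[:4],:2].mean(0).round(4),"ptr z",np.median(p[x<.078,2]) if (x<.078).any() else 0,np.sort(p[x<.078,2]).round(4)[::max(1,(x<.078).sum()//10)],"y",np.median(y[x<.078]).round(4),"collar z",np.percentile(p[x>.082,2],[5,95]).round(4))
E
```

```text
rim top z 0.26451809664218395 3481 normal [-0.001 -0.002  1.   ]
encl [ 0.50370657 -0.28042805] 0.03211251646280289
fit [ 0.50389298 -0.28006048] meanR 0.029033107217269007
w5.npz 979 minx [0.0585 0.0587 0.0593] tip xy [ 0.561  -0.2618] ptr z 0.13137154697851774 [0.1296 0.1303 0.1307 0.1309 0.1311 0.1314 0.1316 0.1318 0.1322 0.1325
 0.1331] y 0.001 collar z [0.131  0.1401]
scene.npz 69 minx [0.0665 0.0681 0.0703] tip xy [ 0.5719 -0.2601] ptr z 0.12999750143270905 [0.128  0.1289 0.1297 0.1303 0.1312 0.1324] y 0.0005 collar z [0.1235 0.1407]
side.npz 222 minx [0.0603 0.0604 0.0623] tip xy [ 0.5636 -0.2626] ptr z 0.13100274633717296 [0.1288 0.1295 0.1296 0.1303 0.1305 0.1306 0.1309 0.131  0.1316 0.1324
 0.1326 0.1327 0.1332 0.1336] y -0.0002 collar z [0.1243 0.1402]
```

Emit:
step_arm(dp=[[-0.1,0.1,0],[-0.18,0.12,2],[-0.18,0.12,5],[-0.18,0.12,8],[-0.18,0.12,10]], twist=[[0,0,0],[0,0,0],[0,0,0],[0,0,0],[0,0,0]], fingers=[0.5,0.5,0.5,0.5,0.5])

```text
time: 14.45
position: [0.4668, -0.3354, 0.1132]
orientation: [-3.139, -0.001, 0.965]
ft_force: [-0.5, 0.6, -0.9]
finger_gap: 0.17
```

Emit:
step_arm(dp=[[0,0,1],[0,0,2],[0,0,2.9],[0,0,2.9],[0,0,2.9]], twist=[[0,0,0],[0,0,0],[0,0,0],[0,0,0],[0,0,0]], fingers=[0.5,0.5,0.5,0.5,0.5])

```text
time: 14.87
position: [0.4682, -0.3368, 0.0877]
orientation: [3.141, 0.0, 0.964]
ft_force: [-0.2, 0.2, -1.3]
finger_gap: 0.174
```

Emit:
step_arm(dp=[[0,0,0],[0,0,0],[0,0,0],[0,0,0],[0,0,0]], twist=[[0,0,0],[0,0,0],[0,0,0],[0,0,0],[0,0,0]], fingers=[0.5,0.5,0.5,0.5,0.5])

```text
time: 15.28
position: [0.468, -0.3366, 0.0875]
orientation: [3.141, 0.0, 0.964]
ft_force: [-0.1, 0.6, -1.1]
finger_gap: 0.17
```

```bash
python3 - <<'E'
from m import *
goal([.467,-.334,.087])
for n,f in(("wrist","w6"),("side","s6"),("scene","c6")): np.savez(f+".npz",**snap(n))
lens("w6.npz")
for f in("w6","s6","c6"):
    d=np.load(f+".npz"); W=d["W"]; z=W[...,2]
    near=np.hypot(W[...,0]-.504,W[...,1]+.2815)
    print(f,"tube px",((abs(z-.06)<.004)&(near<.035)).sum(),cv2.minAreaRect(W[(abs(z-.06)<.004)&(near<.035)][:,:2].astype(np.float32)) if ((abs(z-.06)<.004)&(near<.035)).sum()>5 else 0)
    hsv=cv2.cvtColor(d["color"],cv2.COLOR_RGB2HSV); H,S=hsv[...,0].astype(int),hsv[...,1]
    o=(H>8)&(H<28)&(S>110)&(z>.09)&(z<.2); x=(W[...,:2]-[.5038,-.2764])@[.973,.230]; o&=(x>.055)&(x<.078)&(abs((W[...,:2]-[.5038,-.2764])@[-.230,.973])<.01)
    print("  ptr z",np.median(W[o][:,2]) if o.any() else 0,o.sum())
    m=(abs(z-.133)<.012)&(near<.036)
    if m.sum()>20: print("  rim top z",np.percentile(z[m],[5,50,95]),cv2.minEnclosingCircle(W[m][:,:2].astype(np.float32)))
A=cv2.resize(np.load("w6.npz")["color"],(400,300)); B=cv2.resize(np.load("s6.npz")["color"][240:400,240:400],(400,400));C=cv2.resize(np.load("c6.npz")["color"][130:290,120:280],(400,400))
cv2.imwrite("pics/c6.png",np.hstack([B,C])[...,::-1])
E
```

```text
pos [ 0.468  -0.3366  0.0875] tool y dir deg -34.74 z [ 0. -0. -1.] dp cm [ 0.15 -0.23  0.05] t 15.2833 q [-0.83  0.25  1.69  0.    1.2  -0.23]
rim top z 0.1355402563589609 3337 normal [-0.002 -0.003  1.   ]
encl [ 0.50391716 -0.28288239] 0.03191070258617401
fit [ 0.50417034 -0.28246159] meanR 0.028974840470474824
w6 tube px 0 0
  ptr z 0.13078306718278052 145
  rim top z [0.1317058  0.13301342 0.13622824] ((0.5027439594268799, -0.2837129533290863), 0.033563949167728424)
s6 tube px 13 ((0.5248481035232544, -0.2894929349422455), (0.0037886155769228935, 0.010739264078438282), 24.409774780273438)
  ptr z 0.13033551599393717 28
  rim top z [0.12856625 0.13392071 0.13681346] ((0.5225397348403931, -0.287437379360199), 0.026637600734829903)
c6 tube px 56 ((0.5049036145210266, -0.28144732117652893), (0.044129934161901474, 0.041207533329725266), 18.006765365600586)
  ptr z 0.13190486445209426 5
  rim top z [0.12697284 0.13264983 0.13640966] ((0.5047309398651123, -0.2812515199184418), 0.03539399802684784)
```

View pics/c6.png

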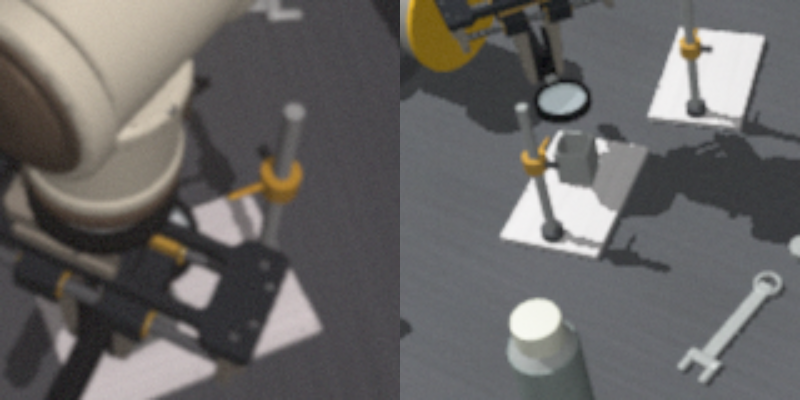

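The right half (scene view) shows the lens at (563,100) clear of everything, with tube and pointer untouched. In that camera, lens and tube centres agree within 1 mm. I'll confirm the lid numerically and hand in.

```bash
python3 - <<'E'
from h import *
d=np.load("c6.npz"); W=d["W"]; hsv=cv2.cvtColor(d["color"],cv2.COLOR_RGB2HSV); H,S=hsv[...,0],hsv[...,1]
p=W[(H>55)&(H<90)&(S>80)&(W[...,2]>.08)&(W[...,0]>.55)&(W[...,1]>0)]; xx=(p[:,:2]-[.6151,.2585])@[.9664,.2571]
k=np.polyfit(p[:,2],xx,1); print("lid px",len(p),"angle",np.pi/2+np.arctan(k[0]),"top z",p[:,2].max())
s=r.sense(); print(s["position"],s["qvel"].round(4),s["finger_gap"],s["time"]); print(r.hand_in())
E
```

```text
lid px 2339 angle 1.8331820606947589 top z 0.21650847771774528
[ 0.46784762 -0.3363853   0.08716686] [-0.0006  0.0012  0.0004 -0.0005 -0.0005  0.0003] 0.17366547702479987 15.4333
the job is handed in; nothing more can be done
None
```

The job is handed in, at about 15.4 s. The lid rests back on its stop, and the loupe is held level and still with its lens over the tube, at the pointer's height.

Last checks:
- **Lid:** measured at about 1.83 rad, against 1.85 for the stop.
- **Lens position:** centred at (0.504, -0.2825). The tube end was measured at about (0.504, -0.282). Seen in one camera, the two agree within 1 mm.
- **Lens height:** about 0.1305 m, against 0.130–0.131 m for the pointer. The rim was level to within about 0.2°.
- **Grip and surroundings:** the jaw opening was steady at 16 mm and the wrist force was about 1 N. The last picture showed nothing touching the loupe, and the tube, pointer and stand where they were. I did not re-measure the glass, the nut or the things at the back, but the arm passed well above or clear of them.

One thing disagreed: the fingers end about 31 mm short of the stated tool point, as seen in the wrist camera. The first pinch closed just above the tab without touching it, so I allowed for the difference from then on.

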